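Refit and set the bag sealer's timer knob

TASK

The timer knob has come off the bag sealer on the packing counter. Pick up the black pointer knob, line the flat in its bore up with the flat of the D-shaped spindle and push it down until it snaps fully home, then turn the fitted knob so that its pointer stands on the long mark of the dial. Let go, and leave the other things on the counter where they are.

Things in the scene. Friction and masses are not known exactly. Their poses are not given: they have to be found in the camera images.
- knob: The loose black timer knob (70 g), lying bar up. Round skirt 52 mm across, 6 mm high; on it a grip bar 20 mm wide with flat sides, its top 34 mm above the underside, from 22 mm behind the axis (square end) to 26 mm ahead of it (tapered from 14 mm on to a pointer; white line on top). Origin: centre of the underside, on the axis. x: to the pointer; y: across the bar; z: up
- knob_bore (a point): Mouth of the knob's D-bore, in the middle of its underside (same point and axes as knob). Blind, 24 mm deep, 13.6 mm across; its FLAT IS ON THE POINTER SIDE (+x), 3.8 mm from the axis. The knob goes on one way round only: pointer over the spindle's flat, within about 0.15 rad and 1 mm
- spindle_seat (a point): Foot of the sealer's bare steel timer spindle, on its axis, at the top of its collar (18 mm across): here the knob's underside rests when home, 83 mm above the counter, 3 mm above the dial plate. x: out of the spindle's flat, turning with it; z: up
- spindle_tip (a point): Top of the spindle, on its axis, 20 mm above the seat, same axes. Upright round shaft 12 mm in diameter, with one side (+x) cut to a flat 3 mm from the axis along the full height; 2 mm chamfer at the tip
- snap_ball (a point): Spring ball in the spindle's round side, opposite the flat, 10 mm above the seat. The bore's lip meets it some 12 to 8 mm above home, where it resists the push with about 4 to 8 N; it springs out behind the lip over the last 3 mm, draws the knob home with a snap and holds it down there. A push of 15 N is ample
- spindle (a joint): Turn of the spindle in rad, 0 at the anticlockwise stop to 4.72 at the clockwise stop; grows clockwise seen from above. It turns lightly (about 0.03 N m) and stays where it is left. On the long mark it reads 2.76; at the start it stands 0.5 to 1.6 short of it
- long_mark (a point): Middle of the long mark on the dial plate, 36 mm from the spindle's axis: a black bar 14 mm by 3 mm, radial, twice as long and broad as the other scale lines. x: radially outwards from the spindle's axis along the mark, which is the way the pointer must finally point; z: up
- sealer: The bag sealer, fixed to the counter. Origin: on the counter, under the spindle. Its control housing is 100 mm (x) by 124 mm (y) about the spindle; the dial plate on top is 88 mm across, 80 mm above the counter. Body and half-open lever run 345 mm to its +y, rising to 130 mm at the far end; within 65 mm of the spindle nothing stands higher than the dial plate
- drawer_knob: Bystander: a loose round wooden drawer knob, 36 mm across, 29 mm high, without pointer. Origin: centre of its underside
- stamp: Bystander: a rubber stamp with a turned wooden handle, 40 by 26 mm, 69 mm high. Origin: centre of its underside
- screwdriver: Bystander: a screwdriver, 190 mm long, lying down. Origin: under its middle
- marker: Bystander: a marker pen, 130 mm long, lying down. Origin: under its middle
- stapler: Bystander: a desk stapler, 135 mm long, 65 mm high. Origin: under its middle
- tape_roll: Bystander: a roll of parcel tape lying flat, 90 mm across, 48 mm high. Origin: centre of its underside
Mind the look-alikes: they are no part of the job. Leave any green look-alike of the knob alone.

How it is judged (in metres and radians):
On the way, in this order (a step that is already met when the one before it is completed fails the run):
1. the knob is snapped fully home on the spindle, its flat on the spindle's flat (z of knob in the frame of spindle_seat below 0.002 m and distance between knob and spindle_seat below 0.004 m and angle between the z axis of knob and the z axis of spindle_seat, either way round below 0.08 rad and angle between the x axis of knob and the x axis of spindle_seat, either way round below 0.3 rad), for 0.2 s.
2. the fitted knob is turned until its pointer stands on the long mark (angle between the x axis of knob and the x axis of long_mark, either way round below 0.15 rad and distance between knob and spindle_seat below 0.004 m), for 0.2 s.
At the end, for the whole second after the job is handed in: The knob sits home on the spindle (underside within 2 mm of the collar, centred within 4 mm, level within 0.08 rad), its pointer within 0.15 rad of the long mark, at rest and released; no bystander has been shifted by more than 30 mm (all of step 2 and z of knob in the frame of spindle_seat below 0.002 m and angle between the z axis of knob and the z axis of spindle_seat, either way round below 0.08 rad and linear speed of knob below 0.01 m/s and angular speed of knob below 0.1 rad/s); the robot touches nothing.
It fails at once if another thing on the counter is shifted by more than 30 mm (distance of any of drawer_knob, stamp, screwdriver, marker, stapler, tape_roll from where it was at the start of the episode above 0.03 m).
It also fails if it takes over 58 s, if anything falls off the work surface, if the arm or the gripper's body presses on something with over 40 N, if the wrist force passes 120 N, or if a joint passes its speed limit or range.

ROBOT

A 6-joint arm with a two-finger parallel gripper is mounted at the origin on the work surface. World frame = base frame: x ahead of the robot, y to its left, z up, the work surface at z = 0. Lengths are in m, angles in degrees, forces in N, time in s.
With the tool pointing down it reaches from about 0.325 to 0.85 m from the base axis. Payload 15.5 kg.
Tool frame: the origin (TCP) lies midway between the tips of the shut fingers; the grasp point (between the pads) lies 19 mm behind it; y points along the fingers, x is the direction in which the jaws open and shut, and the axes are right-handed (so a half turn about y gives the same grasp; the last joint's range is limited). The gripper opens to 91 mm and grips with 3 to 60 N. Pads are 32 mm wide; open, the fingers measure 118 mm over their backs; the gripper's body (76 mm by 178 mm) begins 60 mm behind the grasp point.
Start: joints at [67.695, 28.281, 77.091, -0, 74.628, -5.472], TCP at [0.181, 0.598, 0.214] pointing down, gripper open.
Joint ranges: [-166.48, 166.48], [-47.26, 123.95], [12.59, 153.08], [-70.14, 250.14], [6.76, 159.57], [-176.63, 176.63]. Speed limits (degrees/s): [108.29, 108.29, 147.25, 172.46, 172.46, 172.46].

INTERFACE

Orientations are given as a 3x3 rotation matrix whose columns are the frame's x, y, z axes.
In Python, from bench import ctrl gives the robot as it stands. The module is installed in compiled form; this text tells all that it offers. Calls block until the motion is done:
- ctrl.goto(position, orientation): joint-space move of the TCP to a pose.
- ctrl.move_l(position, vel=0.15, ori=None, contact_N=None): straight line of the TCP; ori=None keeps the orientation; vel is the mean speed in m/s. With contact_N (N) it stops when the force on the tool has changed by that much, and returns True; else False.
- ctrl.movej(angles): joint-space move.
- ctrl.command_gripper(opening): opening from 0.0 (shut) to 1.0 (fully open); the grip force is fixed at half the most; returns when the fingers have stopped.
- ctrl.sleep(seconds).
- ctrl.ik(position, orientation): joint angles nearest the present ones, or None.
- ctrl.read_camera(name): name is "scene" or "top" or "wrist"; returns the picture (420x560x3 uint8, blue, green, red); there is no depth.
- ctrl.camera_params(name): a dict with "fx", "fy", "cx", "cy" (pixels), "pose" (4x4, takes a point from camera to world coordinates); the wrist camera has in their place "T_tool_cam" (4x4, takes a point from camera to tool coordinates, whose origin is the TCP and whose axes are the tool frame's). Camera axes: x right, y up, looking along -z (the intrinsics and any distortion apply to the point x, -y, -z); pixel columns grow to the right and rows downward; lengths in m; the calibration is good to about 2 mm. A picture is of the moment at which its call begins: read the wrist's pose just before it. camera_params takes no time and is no camera call.
A pose or a line that the arm cannot do raises ctrl.MotionError and nothing moves.
- ctrl.sign_off(): hands the job in, once; it reports no verdict.
Readings, each from a call of its own:
- ctrl.current_t(): time.
- ctrl.current_q(): joint angles.
- ctrl.current_dq(): joint speeds.
- ctrl.current_effort(): joint torques, N m.
- ctrl.current_tool_pos(): TCP position.
- ctrl.current_eef_rot(): TCP orientation.
- ctrl.current_contact_force(): force on the tool from outside, world axes, zero at the start.
- ctrl.current_wrist_torque(): the same for the moment, N m.
- ctrl.current_grip_width(): opening from 0.0 (shut) to 1.0 (fully open).
Only numpy, scipy, OpenCV 4.12 (cv2) and the standard library are available. Lean on these libraries where they do the work, as an engineer would, in place of code of your own. Each camera call takes 0.05 s, during which the arm holds its last target.

## Working session

There is one attempt and no reset: what is moved stays moved. The work goes in short steps, each a Python script; the robot and the scene stay as the last script left them, time stands still between calls to the robot, and variables do not carry over. Pictures are saved under pics/ and viewed, and the job is handed in when it is done.

```bash
mkdir -p pics; python3 - <<'E'
from bench import ctrl
import cv2,numpy as np
for n in ["scene","top","wrist"]:
    p=ctrl.camera_params(n); print(n,{k:(np.round(v,4).tolist() if hasattr(v,'__len__') and not isinstance(v,str) else v) for k,v in p.items()})
    cv2.imwrite(f"pics/a_{n}.png",ctrl.read_camera(n))
print(ctrl.current_t(),ctrl.current_tool_pos(),ctrl.current_eef_rot())
E
```

```text
scene {'fx': 442.9687128833772, 'fy': 442.9687128833772, 'cx': 276.97396233146895, 'cy': 209.4021711073438, 'pose': [[0.7674, -0.3795, 0.5168, 1.1098], [0.6411, 0.4685, -0.6079, -0.8058], [-0.0114, 0.7978, 0.6029, 0.7623], [0.0, 0.0, 0.0, 1.0]]}
top {'fx': 401.37170832152333, 'fy': 401.37170832152333, 'cx': 280.3175475360062, 'cy': 208.927524667186, 'pose': [[-0.002, 0.9959, -0.0908, 0.5043], [-0.9998, -0.0003, 0.0192, -0.1388], [0.0191, 0.0908, 0.9957, 0.9158], [0.0, 0.0, 0.0, 1.0]]}
wrist {'fx': 316.02731866490626, 'fy': 316.02731866490626, 'cx': 282.1251412872026, 'cy': 214.1812646370626, 'T_tool_cam': [[1.0, -0.0005, 0.0003, 0.0006], [0.0004, 0.2515, -0.9679, -0.1707], [0.0004, 0.9679, 0.2515, 0.0698], [0.0, 0.0, 0.0, 1.0]]}
0.15 [0.18090248 0.59799916 0.21349692] [[ 2.89577184e-01 -2.82892934e-04 -9.57154624e-01]
 [ 9.57154327e-01 -7.55602964e-04  2.89577317e-01]
 [-8.05148247e-04 -9.99999675e-01  5.19668173e-05]]
```

View pics/a_top.png

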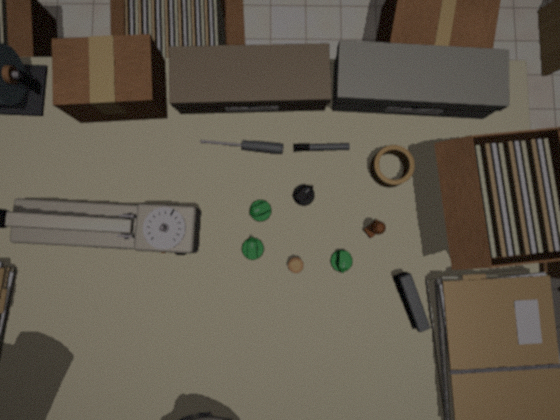

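View pics/a_scene.png

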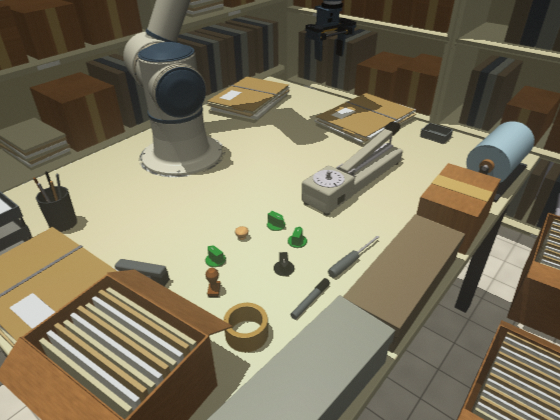

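View pics/a_wrist.png

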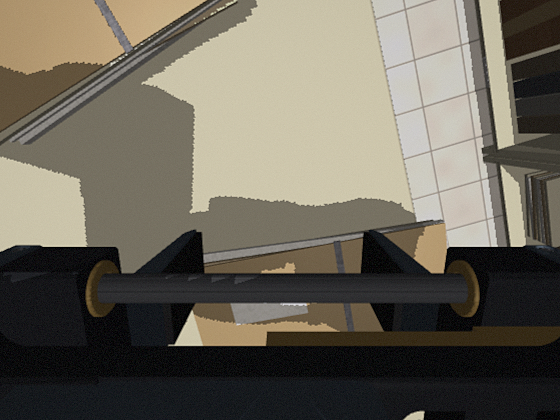

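```bash
cat > h.py <<'E'
import cv2,numpy as np
from bench import ctrl
def cam(n,tp=None,tr=None):
    p=ctrl.camera_params(n)
    if n=="wrist":
        T=np.eye(4);T[:3,:3]=tr;T[:3,3]=tp;P=T@np.array(p["T_tool_cam"])
    else: P=np.array(p["pose"])
    return p,P
def ray(uv,c,z):
    p,P=c;d=P[:3,:3]@np.array([(uv[0]-p["cx"])/p["fx"],-(uv[1]-p["cy"])/p["fy"],-1]);o=P[:3,3]
    return o+d*(z-o[2])/d[2]
def proj(X,c):
    p,P=c;q=P[:3,:3].T@(np.array(X)-P[:3,3]);return np.array([p["cx"]+p["fx"]*q[0]/-q[2],p["cy"]-p["fy"]*q[1]/-q[2]])
def R(yaw): # tool down, tool x at yaw
    x=np.array([np.cos(yaw),np.sin(yaw),0]);y=np.array([0,0,-1.]);return np.stack([x,y,np.cross(x,y)],1)
def snap(name):
    tp=np.array(ctrl.current_tool_pos());tr=np.array(ctrl.current_eef_rot());im=ctrl.read_camera("wrist")
    cv2.imwrite(f"pics/{name}.png",im);np.savez(f"pics/{name}.npz",tp=tp,tr=tr);return im,cam("wrist",tp,tr)
E
python3 - <<'E'
from h import *
im=cv2.imread("pics/a_top.png")
g=lambda a:(255*(a/255.)**.5).astype('uint8')
a=cv2.resize(g(im[165:285,225:385]),None,fx=5,fy=5,interpolation=cv2.INTER_CUBIC)
cv2.imwrite("pics/b1.png",a)
a=cv2.resize(g(im[195:260,130:205]),None,fx=8,fy=8,interpolation=cv2.INTER_CUBIC)
s=cv2.imread("pics/a_scene.png")
cv2.imwrite("pics/b2.png",a)
c=cam("top")
for n,uv,z in [("knob",(304,194),.02),("spindle",(164,228),.1),("dr",(295,264),.02),("g1",(261,210),.02),("g2",(253,248),.02),("g3",(342,261),.02),("stamp",(376,228),.04)]: print(n,ray(uv,c,z).round(3))
E
```

```text
knob [ 0.62  -0.209  0.02 ]
spindle [0.54  0.081 0.1  ]
dr [ 0.464 -0.188  0.02 ]
g1 [ 0.584 -0.113  0.02 ]
g2 [ 0.499 -0.095  0.02 ]
g3 [ 0.47  -0.293  0.02 ]
stamp [ 0.542 -0.365  0.04 ]
```

View pics/b1.png

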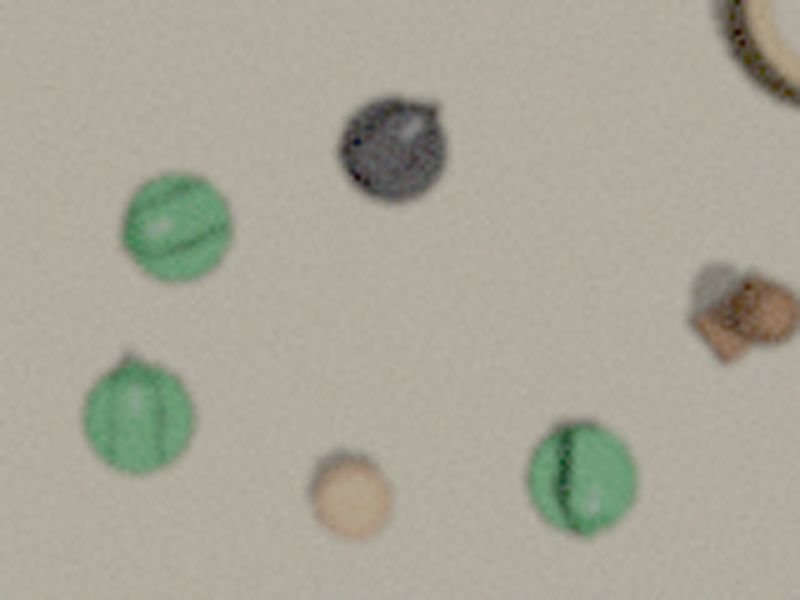

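View pics/b2.png

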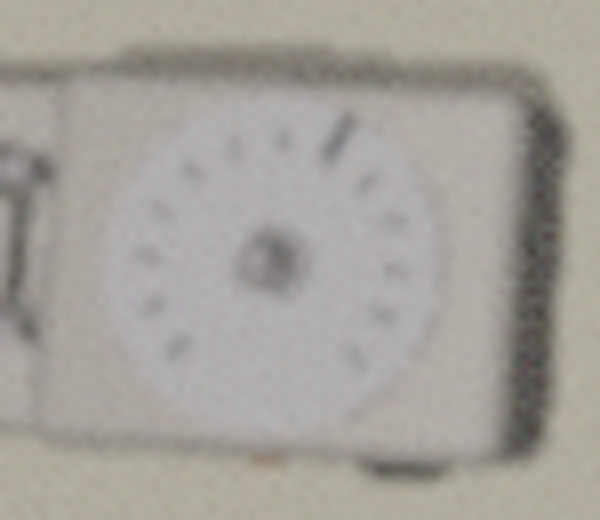

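The things that could be taken for the knob are the black pointer knob at (304,194), three green pointer knobs at (261,210), (253,248) and (342,261), and the round wooden knob at (295,264). I choose the black one at (304,194). Next comes a close wrist view of it.

```bash
python3 - <<'E'
from h import *
a=np.radians(49);r=R(a);k=np.array([.62,-.209,0])
p=k-r[:,2]*.07;p[2]=.10
print(ctrl.ik(p,r))
ctrl.goto(p,r)
im,c=snap("k1");print(ctrl.current_t(),ctrl.current_tool_pos(),proj([.62,-.209,.0],c))
g=(255*(im/255.)**.6).astype('uint8');cv2.imwrite("pics/k1g.png",g)
E
```

```text
[-2.55024077e+01  4.20592946e+01  6.87974424e+01 -2.54444375e-14
  6.91432630e+01 -7.45024077e+01]
3.6583 [ 0.67304912 -0.25430018  0.10009842] [280.3925312  132.46285515]
```

View pics/k1g.png

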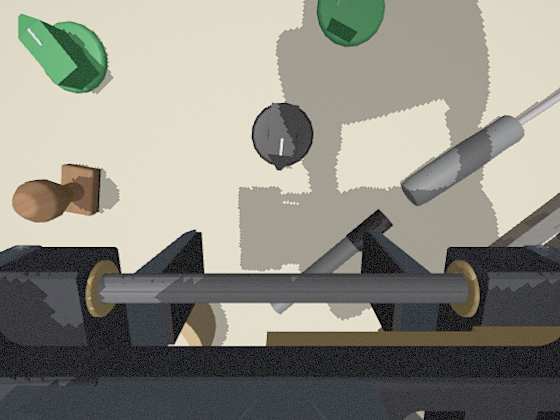

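```bash
python3 - <<'E'
from h import *
im=cv2.imread("pics/k1.png")[90:182,232:332]
g=(255*(im/255.)**.45).astype('uint8');cv2.imwrite("pics/k1c.png",cv2.resize(g,None,fx=6,fy=6,interpolation=cv2.INTER_CUBIC))
E
```

```text
(no output)
```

View pics/k1c.png

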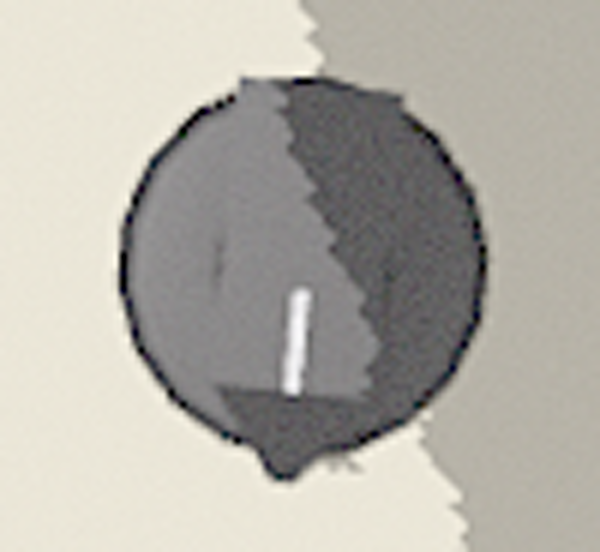

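```bash
python3 - <<'E'
from h import *
d=np.load("pics/k1.npz");c=cam("wrist",d["tp"],d["tr"])
f=lambda u,v:((u+.5)/6-.5+232,(v+.5)/6-.5+90)
w=lambda u,v,z:ray(f(u,v),c,z)[:2]
l0,l1=w(302,293,.034),w(291,390,.034);c0,c1=w(243,82,.034),w(403,97,.034)
ang=lambda v:np.degrees(np.arctan2(v[1],v[0]))
print("line",ang(l1-l0),np.linalg.norm(l1-l0),"corner perp",ang(c1-c0),ang(c1-c0)-90,np.linalg.norm(c1-c0))
im=cv2.imread("pics/k1.png");hsv=cv2.cvtColor(im,cv2.COLOR_BGR2HSV)
m=(im.max(2)<95).astype('uint8')*255;m[:95]=0;m[175:]=0;m[:,:245]=0;m[:,320:]=0
# left/right/top rim from crop
print("skirt centre z.006",w(304,265,.006),"rim left/right",w(122,262,.006),w(487,262,.006))
mid=(c0+c1)/2;psi=np.radians(-42)
for psi in (-41,-44): 
  x=np.array([np.cos(np.radians(psi)),np.sin(np.radians(psi))]);print("from end",mid+.022*x,"line on axis check", (l0-mid)@[ -x[1],x[0]])
tip=w(286,478,.008);print("tip",tip)
E
```

```text
line -47.5872634208336 0.011683369491271637 corner perp 43.99569055996444 -46.00430944003556 0.019015261882367577
skirt centre z.006 [ 0.62176671 -0.20849424] rim left/right [ 0.60533977 -0.22683923] [ 0.6376875  -0.18953222]
from end [ 0.62452497 -0.2079467 ] line on axis check -0.0024685413747791377
from end [ 0.62374683 -0.20879589] line on axis check -0.0012390554521770365
tip [ 0.64166945 -0.22903823]
```

```bash
python3 - <<'E'
from h import *
r=R(np.radians(-46.5+90));k=np.array([.6222,-.209,.07])
ctrl.goto(k,r)
k[2]=.010
print(ctrl.move_l(k,vel=.08,contact_N=6),ctrl.current_tool_pos())
ctrl.command_gripper(0.0)
print(ctrl.current_grip_width(),ctrl.current_contact_force(),ctrl.current_wrist_torque(),ctrl.current_t())
snap("g1")
k[2]=.16;ctrl.move_l(k,vel=.15);print(ctrl.current_grip_width(),ctrl.current_t())
im,_=snap("g2");cv2.imwrite("pics/g2g.png",(255*(im/255.)**.5).astype('uint8'))
im=ctrl.read_camera("scene");cv2.imwrite("pics/g2s.png",im)
E
```

```text
False [ 0.62252583 -0.20914137  0.01037909]
0.214131644732778 [0.49464568 0.09446139 0.08572191] [-0.05976006 -0.01872474  0.0562126 ] 6.0417
0.2182897613265367 7.2417
```

View pics/g2g.png

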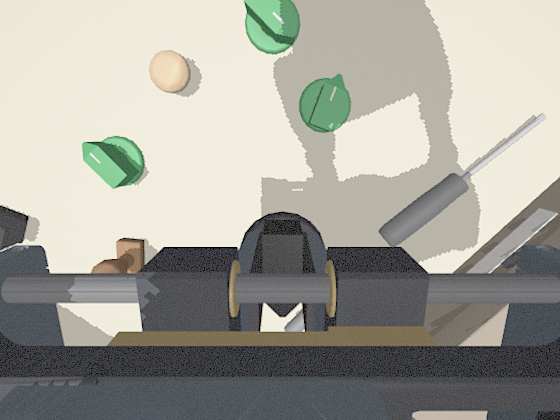

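View pics/g2s.png

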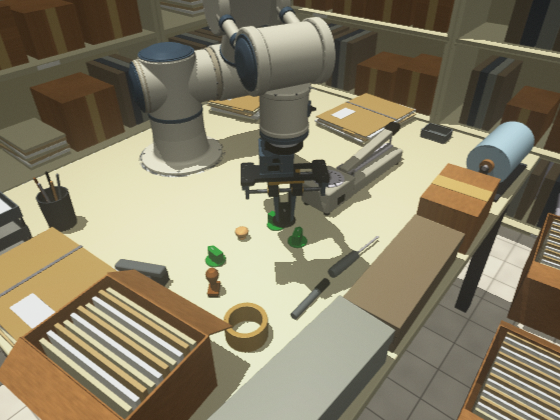

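```bash
python3 - <<'E'
from h import *
g=cv2.imread("pics/g2g.png")[195:330,215:345];cv2.imwrite("pics/g2c.png",cv2.resize(g,None,fx=4,fy=4,interpolation=cv2.INTER_CUBIC))
r=R(np.radians(120));s=np.array([.54,.081,0]);p=s-r[:,2]*.07;p[2]=.175
ctrl.goto(p,r)
im,c=snap("s1");print(ctrl.current_t(),proj([.54,.081,.103],c),ctrl.current_grip_width())
cv2.imwrite("pics/s1g.png",(255*(im/255.)**.6).astype('uint8'))
E
```

```text
8.625 [283.5652831  131.92607734] 0.21587933892702724
```

View pics/s1g.png

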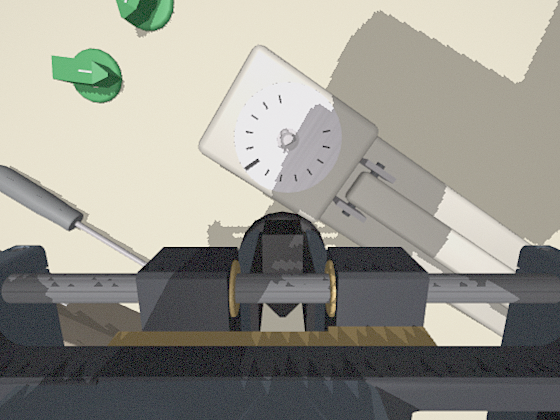

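View pics/g2c.png

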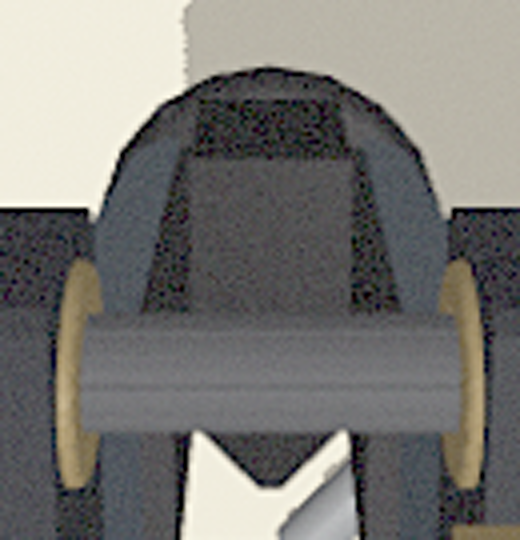

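```bash
python3 - <<'E'
from h import *
d=np.load("pics/g2.npz");c=cam("wrist",d["tp"],d["tr"]);tp,tr=d["tp"],d["tr"]
for uv,h,e in [((282.5,211.7),-.0104,.026),((282.5,233.7),.0236,.022),((282.5,219.6),-.0044,.022)]:
    q=tr.T@(ray(uv,c,tp[2]+h)-tp);print(q.round(4),"axis at tool z",q[2]-e)
im=cv2.imread("pics/s1.png")
g=(255*(im/255.)**.8).astype('uint8')[80:200,220:350];cv2.imwrite("pics/s1c.png",cv2.resize(g,None,fx=5,fy=5,interpolation=cv2.INTER_CUBIC))
g=im[118:160,265:311];cv2.imwrite("pics/s1d.png",cv2.resize(g,None,fx=14,fy=14,interpolation=cv2.INTER_CUBIC))
E
```

```text
[-0.      0.0104  0.0241] axis at tool z -0.0018685489572165155
[-0.0001 -0.0236  0.0216] axis at tool z -0.0004190474937891091
[-0.      0.0044  0.021 ] axis at tool z -0.001044966963705745
```

View pics/s1c.png

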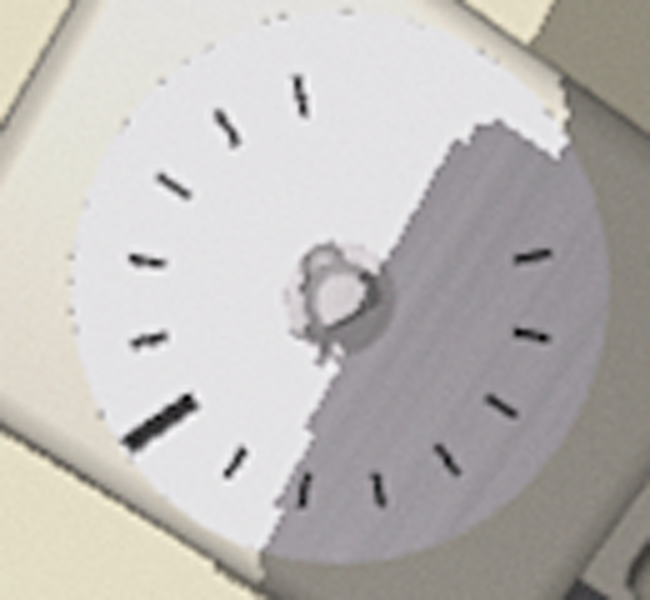

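View pics/s1d.png

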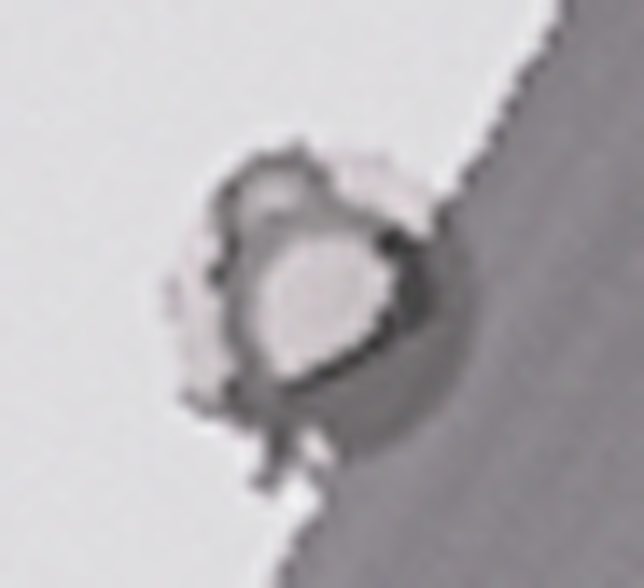

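```bash
python3 - <<'E'
from h import *
d=np.load("pics/s1.npz");c=cam("wrist",d["tp"],d["tr"]);tp,tr=d["tp"],d["tr"]
fd=lambda u,v:((u+.5)/14-.5+265,(v+.5)/14-.5+118)
fc=lambda u,v:((u+.5)/5-.5+220,(v+.5)/5-.5+80)
W=lambda uv,z:ray(uv,c,z)[:2]
ang=lambda v:np.degrees(np.arctan2(v[1],v[0]))
print("collar",W(fd(320,305),.083), "dial",W(fc(342,287),.080))
im=cv2.imread("pics/s1.png")
# dial ellipse from ticks: use tick centres at r=? ; dial edge pts
ed=[(75,310),(125,125),(215,45),(345,12),(480,50),(570,150),(607,290),(560,440),(470,530),(350,560),(250,548),(150,480),(100,415)]
P=np.array([W(fc(*e),.080) for e in ed]);A=np.c_[2*P,np.ones(len(P))];s=np.linalg.lstsq(A,(P**2).sum(1),rcond=None)[0]
ctr=s[:2];print("dial fit",ctr,np.sqrt(s[2]+ctr@ctr),np.abs(np.linalg.norm(P-ctr,axis=1)-.044).max())
e0,e1=W(fd(285,390),.103),W(fd(400,305),.103);n=e0-e1;n=np.array([n[1],-n[0]])
print("flat len",np.linalg.norm(e0-e1),"normal",ang(n),ang(-n), "tip foot", (e0+e1)/2)
for cc in (ctr,W(fd(320,305),.083)):
  print("mark",ang(W(fc(162,423),.08)-cc),np.linalg.norm(W(fc(162,423),.08)-cc))
m0,m1=W(fc(197,402),.08),W(fc(127,443),.08);print("mark own",ang(m1-m0))
print("ball",ang(-(W(fd(275,190),.093)-ctr)))
print("tip proj",(proj([*ctr,.103],c)-[265,118])*14+7)
E
```

```text
collar [0.54341791 0.08662599] dial [0.54160729 0.08620097]
dial fit [0.54343993 0.08683934] 0.04369925649855035 0.0006519658174769863
flat len 0.007563582160027509 normal -114.1964160733017 65.80358392669831 tip foot [0.54452802 0.08829973]
mark -25.842220017463138 0.035764759300108966
mark -25.518576519205634 0.035692148351322533
mark own -30.27555934976255
ball 53.43864492778617
tip proj [329.48185971 316.01463699]
```

```bash
python3 - <<'E'
from h import *
r=R(np.radians(80));s=np.array([.5434,.0868,0]);p=s-r[:,2]*.068;p[2]=.128
ctrl.goto(p,r)
im,c=snap("s2");print(ctrl.current_t(),proj([*s[:2],.103],c),ctrl.current_grip_width())
u,v=proj([*s[:2],.093],c).round().astype(int);print(u,v)
g=im[v-20:v+20,u-25:u+25];cv2.imwrite("pics/s2d.png",cv2.resize(g,None,fx=14,fy=14,interpolation=cv2.INTER_CUBIC))
cv2.imwrite("pics/s2c.png",cv2.resize(im[max(0,v-75):v+75,u-85:u+85],None,fx=4,fy=4,interpolation=cv2.INTER_CUBIC))
E
```

```text
9.35 [282.48809734 134.41728143] 0.21721063939584256
282 134
```

View pics/s2d.png

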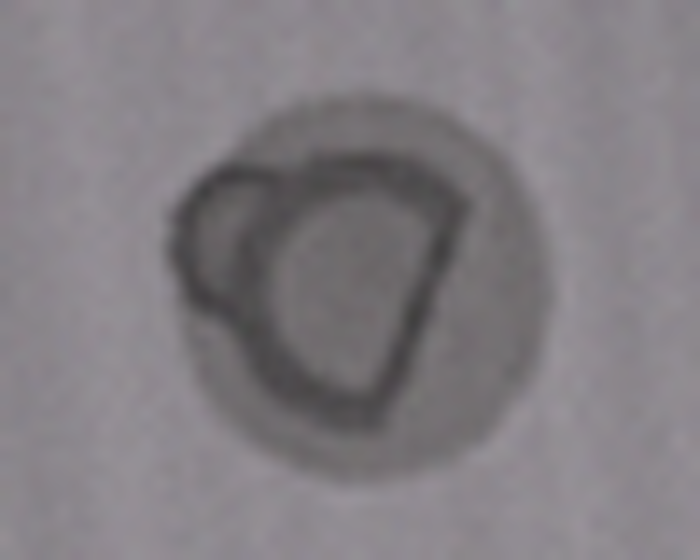

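View pics/s2c.png

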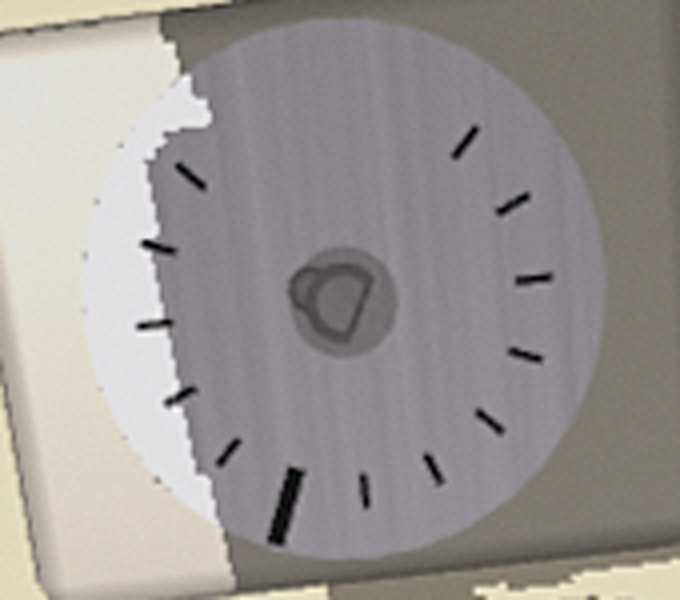

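```bash
python3 - <<'E'
from h import *
d=np.load("pics/s2.npz");c=cam("wrist",d["tp"],d["tr"])
fd=lambda u,v:((u+.5)/14-.5+257,(v+.5)/14-.5+114)
fc=lambda u,v:((u+.5)/4-.5+197,(v+.5)/4-.5+59)
W=lambda uv,z:ray(uv,c,z)[:2]
ang=lambda v:np.degrees(np.arctan2(v[1],v[0]))
def circ(P):
    P=np.array(P);A=np.c_[2*P,np.ones(len(P))];s=np.linalg.lstsq(A,(P**2).sum(1),rcond=None)[0];return s[:2],np.sqrt(s[2]+s[:2]@s[:2])
col=circ([W(fd(*e),.083) for e in [(370,92),(550,290),(365,487),(200,380),(510,395),(480,135),(530,210)]]);print("collar",col)
dial=circ([W(fc(*e),.080) for e in [(340,17),(195,75),(118,155),(82,290),(100,400),(155,480),(245,545),(340,558),(470,525),(560,450),(605,300),(580,180),(485,65)]]);print("dial",dial)
for z in(.101,.103):
  e0,e1=W(fd(375,425),z),W(fd(460,205),z);n=e0-e1;n=np.array([-n[1],n[0]])
  print("flat",np.linalg.norm(n),ang(n),"axis est",(e0+e1)/2-.003*n/np.linalg.norm(n))
tipc=circ([W(fd(*e),.103) for e in [(375,180),(300,222),(270,290),(290,350),(335,390),(415,205)]]);print("tip circle",tipc)
print("ball",ang(dial[0]-W(fd(225,240),.093)))
for cc in(col[0],dial[0]):
  print("mark",ang(W(fc(286,507),.08)-cc))
print("mark own",ang(W(fc(277,545),.08)-W(fc(296,468),.08)))
print(ang(W(fc(277,545),.08)-dial[0]),ang(W(fc(296,468),.08)-dial[0]))
E
```

```text
collar (array([0.54337049, 0.08668192]), np.float64(0.008881453425516403))
dial (array([0.54398073, 0.08666351]), np.float64(0.043910232017843345))
flat 0.009968514535674837 58.57468895778148 axis est [0.54321943 0.08637631]
flat 0.009867745795931051 58.57468895778155 axis est [0.54319142 0.08635568]
tip circle (array([0.54341681, 0.0871102 ]), np.float64(0.004301888224230129))
ball 55.67865261356394
mark -25.797918985549252
mark -26.199442488572274
mark own -24.225970056013523
-25.790486493420232 -26.560477749882335
```

```bash
python3 - <<'E'
from h import *
d=np.load("pics/k1.npz");c=cam("wrist",d["tp"],d["tr"])
f=lambda u,v:((u+.5)/6-.5+232,(v+.5)/6-.5+90)
T=np.array([.62252583,-.20914137]);r=R(np.radians(43.5))
def circ(P):
    P=np.array(P);A=np.c_[2*P,np.ones(len(P))];s=np.linalg.lstsq(A,(P**2).sum(1),rcond=None)[0];return s[:2],np.sqrt(s[2]+s[:2]@s[:2])
for z in (0,.003,.006):
  cc,R_=circ([ray(f(*e),c,z)[:2] for e in [(122,262),(130,205),(165,140),(205,105),(487,262),(475,330),(435,400),(385,437),(170,390),(215,428),(135,320),(450,145),(478,200),(330,450)]])
  print(cc,R_,"tool z",(cc-T)@r[:2,2],"tool x",(cc-T)@r[:2,0])
E
```

```text
[ 0.62219058 -0.20911746] 0.02536961676469455 tool z 0.0002481126805075504 tool x -0.0002267204552818553
[ 0.62217425 -0.20910685] 0.025088557437375175 tool z 0.0002670542481284786 tool x -0.00023126607476390198
[ 0.62215791 -0.20909624] 0.02480749811008187 tool z 0.0002859958157480468 tool x -0.00023581169424540267
```

```bash
python3 - <<'E'
from h import *
r=R(np.radians(148));s=np.array([.5434,.0867,.145])
p=np.array(ctrl.current_tool_pos());p[2]=.15;ctrl.move_l(p)
print(ctrl.ik(s,r)); ctrl.goto(s,r)
s[2]=.118;ctrl.move_l(s,vel=.08)
ctrl.sleep(.1);print(ctrl.current_tool_pos(),ctrl.current_contact_force(),ctrl.current_t())
s[2]=.092;h=ctrl.move_l(s,vel=.03,contact_N=12)
print(h,ctrl.current_tool_pos(),ctrl.current_contact_force(),ctrl.current_wrist_torque(),ctrl.current_grip_width(),ctrl.current_t())
snap("f1");cv2.imwrite("pics/f1s.png",ctrl.read_camera("scene"))
E
```

```text
[ 2.84729446e+00  2.68814583e+01  9.24835171e+01 -2.54444375e-14
  6.06350246e+01 -1.45152706e+02]
[0.54371959 0.08670912 0.11838756] [ 0.13971099  0.33606989 -0.14133733] 11.35
True [0.54321032 0.08670501 0.09287058] [-1.99912061 -0.33358662 10.00641609] [ 0.04140484  0.39108593 -0.02339964] 0.21679300545318328 12.15
```

```bash
python3 - <<'E'
from h import *
ctrl.sleep(.4);print(ctrl.current_contact_force(),ctrl.current_tool_pos(),ctrl.current_t())
s=cv2.imread("pics/f1s.png")[130:220,280:410];w=cv2.imread("pics/f1.png")[150:350,180:380]
a=cv2.resize(s,(520,360),interpolation=cv2.INTER_CUBIC);b=cv2.resize(w,(360,360))
cv2.imwrite("pics/f1v.png",(255*(cv2.resize(np.hstack([a,b]),(800,327))/255.)**.6).astype('uint8'))
E
```

```text
[-1.47718941 -0.08940799 10.65803376] [0.54317631 0.0866972  0.09285156] 12.65
```

View pics/f1v.png

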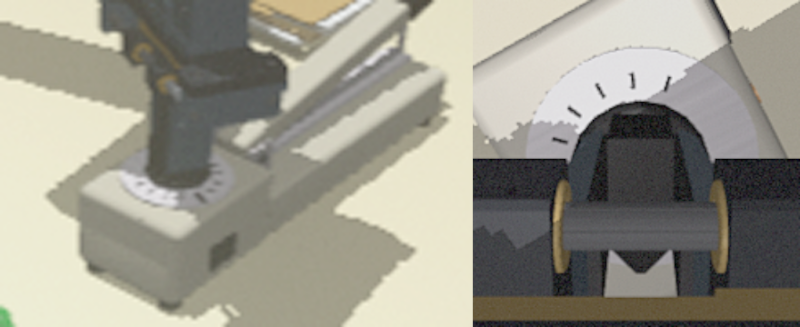

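```bash
python3 - <<'E'
from h import *
q=np.array(ctrl.current_q());print(q)
for i in range(1,7):
    t=q.copy();t[5]+=14*i;ctrl.movej(t)
    print(i,ctrl.current_t(),np.array(ctrl.current_tool_pos()).round(4),np.round(ctrl.current_contact_force(),1),np.round(ctrl.current_wrist_torque(),2))
ctrl.sleep(.3);r=np.array(ctrl.current_eef_rot());print(np.degrees(np.arctan2(r[1,0],r[0,0])))
E
```

```text
[ 2.84625532e+00  3.09829969e+01  9.53519519e+01  3.67521293e-03
  5.37000274e+01 -1.45153282e+02]
1 13.0 [0.5433 0.0867 0.0929] [-1.7 -2.   4.7] [-0.1   0.2  -0.07]
2 13.35 [0.5435 0.0869 0.0929] [1.5 3.1 3. ] [ 0.48 -0.32  0.01]
3 13.7 [0.5437 0.0868 0.0929] [3.8 3.3 0.8] [ 0.65 -0.74  0.04]
4 14.05 [0.5437 0.0867 0.093 ] [5.8 1.7 0.8] [ 0.2  -1.03  0.06]
5 14.4 [0.5437 0.0864 0.0929] [ 5.7 -1.5  0.9] [-0.31 -1.08 -0.02]
6 14.75 [0.5436 0.0861 0.0929] [ 4.6 -3.7  0.2] [-0.8  -0.98  0.03]
64.53947634735242
```

```bash
python3 - <<'E'
from h import *
ctrl.command_gripper(0.6);print(ctrl.current_grip_width())
p=np.array(ctrl.current_tool_pos());p[2]=.15;ctrl.move_l(p,vel=.1)
r=R(np.radians(64));s=np.array([.5434,.0867,0])-r[:,2]*.07;s[2]=.183
ctrl.goto(s,r);im,c=snap("e1");print(ctrl.current_t(),proj([.5434,.0867,.117],c),proj([.5434,.0867,.083],c))
cv2.imwrite("pics/e1c.png",cv2.resize((255*(im/255.)**.5).astype('uint8')[75:205,200:360],None,fx=5,fy=4.6,interpolation=cv2.INTER_CUBIC))
E
```

```text
0.6009440740671309
16.925 [281.6494496  131.23740106] [281.73625856 131.36485994]
```

View pics/e1c.png

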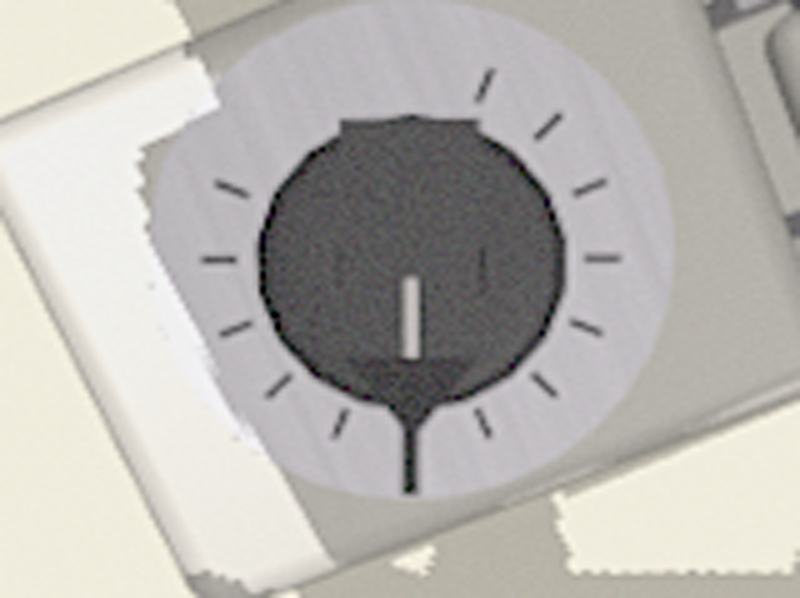

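```bash
python3 - <<'E'
from h import *
def circ(P):
    P=np.array(P);A=np.c_[2*P,np.ones(len(P))];s=np.linalg.lstsq(A,(P**2).sum(1),rcond=None)[0];return s[:2],np.sqrt(s[2]+s[:2]@s[:2])
d=np.load("pics/e1.npz");c=cam("wrist",d["tp"],d["tr"]);im=cv2.imread("pics/e1.png")
fc=lambda u,v:((u+.5)/5-.5+200,(v+.5)/4.6-.5+75)
for z in(.083,.089):
  print(z,circ([ray(fc(*e),c,z)[:2] for e in[(258,258),(567,258),(270,200),(555,200),(300,155),(525,160),(285,345),(540,345),(340,390),(480,390),(315,370)]]))
print(d["tp"])
# second view, lower and from the side
r=R(np.radians(64));s=np.array([.5434,.0867,0])-r[:,2]*.0+0;s=s+r[:,2]*.0
s=np.array([.5434,.0867,0])-r[:,2]*.15;s[2]=.10
try:
  print(ctrl.ik(s,r))
  ctrl.goto(s,r);im,c=snap("e2");print(ctrl.current_t(),[proj([.5434,.0867,z],c).round(1) for z in(.083,.117)])
  cv2.imwrite("pics/e2g.png",(255*(im/255.)**.5).astype('uint8'))
except Exception as e: print(e)
cv2.imwrite("pics/e2s.png",ctrl.read_camera("scene"))
cv2.imwrite("pics/e2sc.png",cv2.resize(cv2.imread("pics/e2s.png")[150:220,290:370],None,fx=8,fy=8,interpolation=cv2.INTER_CUBIC))
E
```

```text
0.083 (array([0.54367663, 0.08684594]), np.float64(0.02560702296302444))
0.089 (array([0.54368946, 0.08684574]), np.float64(0.025037979683509345))
[0.60661243 0.05552363 0.18225209]
[-3.27027815e+00  3.90269108e+01  7.56389151e+01 -2.54444375e-14
  6.53341741e+01 -6.72702782e+01]
17.5083 [array([281.3, -27.7]), array([281. , -68.9])]
```

View pics/e2g.png

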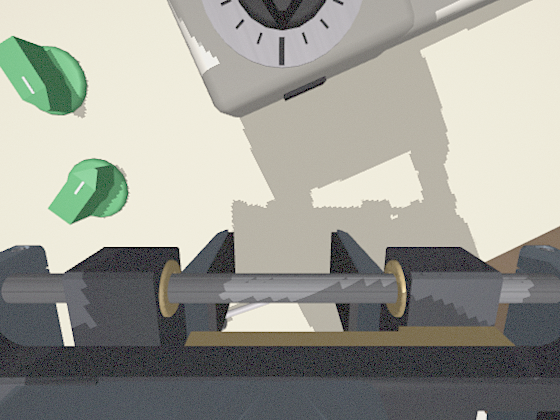

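View pics/e2sc.png

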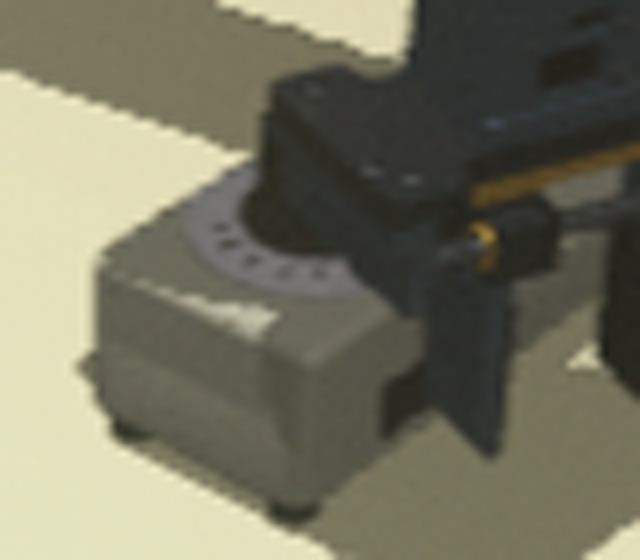

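```bash
python3 - <<'E'
from h import *
p=np.array(ctrl.current_tool_pos());p[2]=.2;ctrl.move_l(p)
ctrl.goto([.5,-.25,.25],R(np.radians(64)))
im=ctrl.read_camera("scene");cv2.imwrite("pics/h_s.png",im);cv2.imwrite("pics/h_t.png",ctrl.read_camera("top"))
c=cam("scene");print(ctrl.current_t())
f=lambda p:(np.array(p)-[300,150])*10+4.5
m=np.radians(-26);x=np.array([np.cos(m),np.sin(m),0]);y=np.array([-x[1],x[0],0]);o=np.array([.5434,.0867,.083])
for dz in(0,.004,.008):
  q=[f(proj(o+[0,0,.034+dz]+x*a+y*b,c)).round() for a,b in((-.022,.01),(-.022,-.01),(.014,-.01))];print(dz,q)
print("mark end",f(proj(o+[0,0,-.003]+x*.043,c)),f(proj(o+[0,0,-.003]+x*.029,c)))
cv2.imwrite("pics/h_sc.png",cv2.resize((255*(im/255.)**.5).astype('uint8')[150:210,300:360],None,fx=10,fy=10,interpolation=cv2.INTER_CUBIC))
E
```

```text
19.7167
0 [array([291., 125.]), array([228., 141.]), array([292., 203.])]
0.004 [array([292., 113.]), array([229., 129.]), array([293., 191.])]
0.008 [array([293., 101.]), array([230., 116.]), array([294., 178.])]
mark end [368.08203815 360.61564268] [342.43855524 334.94224785]
```

View pics/h_sc.png

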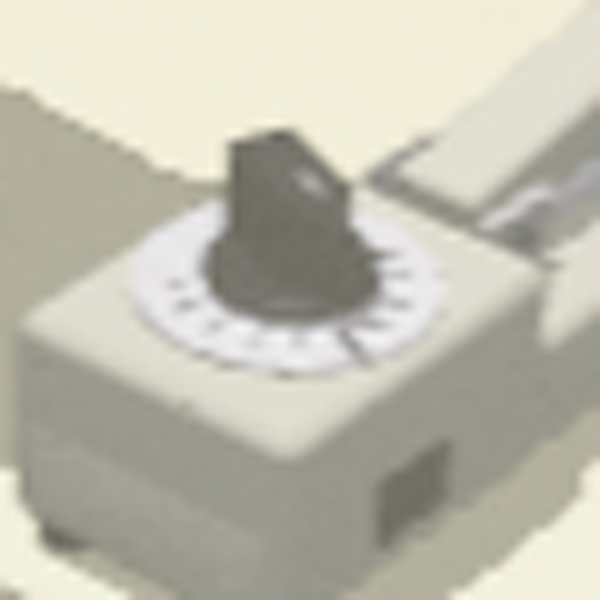

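View pics/h_t.png

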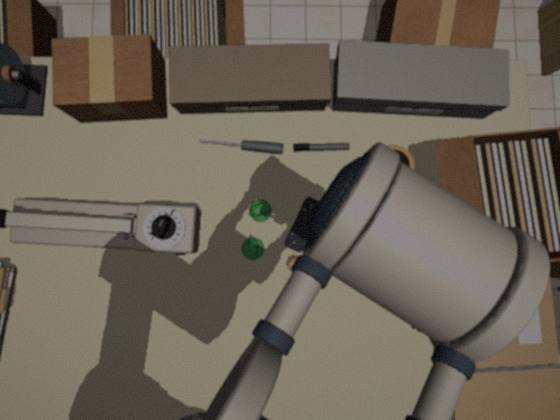

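The scene crop shows the square-end top corners of the bar at (230,145) and (292,130). For a knob that is home they should be at (228,141) and (291,125); 4 mm high would put them at rows 129 and 113. So it is seated, and the pointer is in line with the long mark.

```bash
python3 -c "
from bench import ctrl
print(ctrl.current_contact_force(),ctrl.current_t());ctrl.sign_off()"
```

```text
[-0.91363668  0.53966862 -0.17312412] 19.7167
the job is handed in; nothing more can be done
```

The black knob is on the spindle and pushed home, its pointer stands on the long mark, and I handed the job in at 19.7 s with the arm clear. `sign_off` reports no verdict, so this rests on my own checks.

- **Fit:** I lined the pointer up with the spindle's flat, measured at about 58°, and pushed down. The push stopped at 10–12 N, with the knob's underside at about 82.5 mm (home is 83 mm).
- **Seating check:** In the last scene picture the top corners of the bar lie within 0.5 px of where a home knob should show, on the low side.
- **Turn:** I turned the gripped knob 84° clockwise and let go. The close wrist view then showed the white line and pointer in line with the long mark.
- **Bystanders:** The drawer knob, screwdriver, marker and two of the green knobs looked unmoved in the last top view. The arm hid the stamp, stapler and third green knob, and part of the tape roll, but it went nowhere near them when low.

**Where measurements disagreed:**
- Judged by apparent size alone, the skirt came out about 1% larger than expected, which would put the knob 2 mm high. That is within the pixel noise, and the stopping height and scene view both say home.
- My two estimates of where the knob sat along the grip differed by about 1 mm. There was about 6 N of side force while turning, but the knob still went on at the first push.

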